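# Open the soap display case past its spring catch

## Robot

A 7-joint arm with a two-finger parallel gripper is mounted at the origin on a cart in front of the work surface, level with it; the furniture and walls round the work are solid. World frame = base frame: x ahead of the robot, y to its left, z up, the work surface at z = 0. Lengths are in m, angles in degrees, forces in N, time in s.
With the tool pointing down it reaches from about 0.4 to 0.9 m from the base axis. Payload 5.5 kg.
Tool frame: the origin (TCP) lies midway between the tips of the shut fingers; the grasp point (between the pads) lies 19 mm behind it (hold_point_z is the distance from the TCP to the grasp point, in m); z points along the fingers, y is the direction in which the jaws open and shut (so a half turn about z gives the same grasp; the last joint's range is limited). The gripper opens to 92 mm and grips with 3 to 60 N. Pads are 19 mm wide; open, the fingers measure 130 mm over their backs; the gripper's body (75 mm by 190 mm) begins 47 mm behind the grasp point.
Start: joints at [88.476, 28.699, -24.465, 88.831, 12.651, 65.22, -12.049], TCP at [0.186, -0.623, 0.227] pointing down, gripper open.
Joint ranges: [-164.97, 164.97], [-17.58, 116.51], [-87.97, 89.64], [11.32, 138.91], [-80.73, 260.73], [10.89, 115.49], [-147.41, 147.41]. Speed limits (degrees/s): [147.25, 147.25, 180, 180, 180, 180, 180].

## Interface

Orientations are given as [roll, pitch, yaw] about the fixed x, y, z axes, in that order (R = Rz(yaw) Ry(pitch) Rx(roll)).
In Python, from workcell import * gives the robot as it stands.
- The arm moves only by the shell command python3 -m crank 'ROWS'. ROWS is JSON, a list of rows, each an object with "claw": the opening in per cent of the stroke, from 0 (shut) to 100 (fully open); "offset": the shift along the tool's x, y, z in cm, a list of three; "rot": the turn, a rotation vector about the tool's x, y, z in degrees, a list of three. A call has 1 to 8 rows; each row shifts and turns the pose as measured when the row begins, along the tool's axes as they then stand; what a row does not reach is not made up. A row lasts 1/10 s, in which the tool goes at most 50 mm and 8.59 degrees, less where a joint would pass 70% of its speed; a pose out of reach is approached as far as the arm can. A call is refused whole if a number of a shift passes 5 or a number of a turn 8.59, either way. A call with a gripper value outside its range is refused whole. The fingers move at their own pace and stop on an object; the grip force is fixed at half the most. Time passes only in rows, so rows that do not move let the fingers close. It gives the time, the measured TCP pose, the force and the opening at its end, in the units of the state.
- get_obs(): the state, without advancing time (a new reading comes with each control period).
- grab_frame(name): name is "scene" or "top"; returns a dict with "image" (400x640x3 uint8, red, green, blue), "mtx" (3x3 intrinsics, pixels), "camera_from_world" (4x4, takes a point from world to camera coordinates). Camera axes: x right, y down, z forward; pixel columns grow to the right and rows downward; lengths in m; the calibration is good to about 2 mm. A picture is of the moment at which its call begins. There is no depth.
- hand_in(): hands the job in, once; it reports no verdict.
Trained networks look in the newest picture that a camera, given by its name, has taken for a name from the list of things; names that differ only in an ending like _2 or _b are one class to them, and where a whole thing is asked for, a point or a joint stands for the part that bears it (a point fixed in the world has none). Each returns a list of dicts, best first, with "score" (0 to 1); they miss things now and then, are a little off and sometimes report something else, mostly with a low value. They report only what shows in the picture. A call takes as long as a camera call.
- search_frame(name, camera): "position" ([x, y, z] in m, in world coordinates, good to about 4 mm: the middle of the surface that is visible of it).
- regions_of(name, camera): "pixels" (400x640 bool, what is visible of it).
The state is a dict: "time_s": time; "q": joint angles; "joint_velocities": joint speeds; "joint_torque": joint torques, N m; "position": TCP position; "eef_rot": TCP orientation; "ft_force": force on the tool from outside, world axes, zero at the start; "wrist_torque": the same for the moment, N m; "width": finger opening in m.
Only numpy, scipy, OpenCV 4.12 (cv2) and the standard library are available. Lean on these libraries where they do the work, as an engineer would, in place of code of your own. Each camera call takes 0.05 s, during which the arm holds its last target.

## Task

Open the soap display case: with a fingertip press the brass spring catch bar along its front down and, keeping the bar held down all the way, push the blue lug of the clear cover to the right until the cover is fully open over the wooden deck, then let go so that the bar springs up again and locks it there. Only press and push: do not pinch the lug, and leave the soaps and the other goods where they are.

Things in the scene. Friction and masses are not known exactly. Their poses are not given: they have to be found in the camera images.
- display_case: Low wooden soap display case, fixed, 212 x 336 mm, box 36 mm high. Left half (+y): bay with two soaps; right half: solid deck. Origin on the table at the middle of the box; +x points away from the robot, +y left along the bar, z up; turned up to 0.3 rad. Front wall at x = -80 mm; a ledge with the bar reaches to x = -132 mm. Only the blue lug and its stem stand above 46 mm.
- bar_top (a point): Middle of the top of the brass spring catch bar, at case x = -110, y = 0 mm. The bar is 30 mm wide (case x) and 310 mm long (case y -155 to +155), its top 46 mm above the table when up. Pressed anywhere along its length, it moves straight down.
- catch_bar (a joint): How far the spring catch bar is pressed down, m: 0 up, 0.014 fully down (hard stop, top then 32 mm above the table). About 2 N starts it, 5 N holds it fully down. 8 mm or more frees the cover; let go, it springs up by itself.
- tooth_shut (a point): Top of the bar's first tooth, at case x = -90, y = +55 mm, 13 x 10 mm, flush with the bar's top and moving with it. While the bar is up it stops the dark fin under the cover's lug (14 mm long in y, 38 to 45 mm above the table), so the cover stays shut.
- tooth_open (a point): Top of the bar's second tooth, alike, at case y = -57 mm. It springs up behind the fin once the cover is open by about 0.152 m or more and the bar is let go; before that the fin would stop or block it.
- lug (a point): Centre of the cover's blue push lug, 65 mm above the table, at case x = -106 mm, case y = 83 mm minus the value of joint cover. It is 38 mm (case x) by 14 mm (case y), from 51 to 79 mm above the table, right over the bar with 5 mm of air below it (19 mm with the bar fully down).
- push_face (a point): Centre of the lug's left face (7 mm to the left of the lug's centre, case +y), which is to be pushed to the right. A finger standing on the bar left of it, tip holding the bar down, pushes this face with its side as it slides right along the bar.
- cover (a joint): How far the clear sliding cover (158 mm square, top 43 mm above the table) is open, m: 0 shut over the soap bay, 0.166 fully open over the deck (hard stop). It slides along case -y, to the right, with about 1 N of friction and cannot be lifted off. It starts at 0 to 0.012; with the bar up it is stopped at 0.016.
- soap_cream: Cream soap bar, 52 x 78 x 26 mm, loose in the bay under the cover; origin at the centre of its underside. To be left alone.
- soap_green: Green and cream soap bar, 52 x 78 x 26 mm, loose in the bay under the cover; origin at the centre of its underside. To be left alone.
- mug_plain: Plain cream mug, 78 x 109 x 84 mm, loose, right of the case; origin at the middle of its underside. To be left alone.
- candle: Glass candle, 66 mm across, 101 mm high, loose, right of the case; origin at the middle of its underside. To be left alone.
- dish: Small round glass dish with a butterfly, 93 mm across, 20 mm high, loose, left of the case; origin at the middle of its underside. To be left alone.
- blue_tin: Blue and white round tin, 64 mm across, 45 mm high, loose, left of the case further back; origin at the middle of its underside. To be left alone.

How it is judged:
By the outcome, as a careful person would: the job done as asked, in the order asked, and still so for the second after the job is handed in, with the robot touching nothing.
It also fails if it takes over 40 s, if anything falls off the work surface, if the arm or the gripper's body presses on something with over 40 N, if the wrist force passes 120 N, or if a joint passes its speed limit or range.

## Working session

There is one attempt and no reset: what is moved stays moved. The work goes in short steps, Python scripts to look and compute and a shell command to move; the robot and the scene stay as the last step left them, time stands still between calls to the robot, and variables do not carry over. Pictures are saved under pics/ and viewed, and the job is handed in when it is done.

```bash
mkdir -p pics; python3 - <<'E'
from workcell import *
import cv2
o=get_obs(); print({k:o[k] for k in('time_s','position','eef_rot','ft_force','width')})
for c in("top","scene"):
    f=grab_frame(c); cv2.imwrite(f"pics/{c}0.png",f["image"][:,:,::-1]); 
    for n in("lug","push_face","bar_top","tooth_open","tooth_shut","display_case"):
        print(c,n,[(r["position"],r["score"]) for r in search_frame(n,c)][:2])
print(get_obs()["time_s"])
E
```

```text
{'time_s': 0.0, 'position': array([ 0.18544906, -0.62226196,  0.22566769]), 'eef_rot': array([-1.79889290e+02, -1.31671993e-03,  1.66032748e+01]), 'ft_force': array([ 0.06268772, -0.75469866,  0.10708326]), 'width': 0.09164347101212918}
top lug [([0.6121, 0.1447, 0.0416], 0.73)]
top push_face [([0.6152, 0.1474, 0.0467], 0.86)]
top bar_top [([0.4928, 0.0924, 0.0421], 0.87)]
top tooth_open [([0.4879, 0.0902, 0.0448], 0.96)]
top tooth_shut [([0.4926, 0.0913, 0.0495], 0.62)]
top display_case [([0.5704, 0.0804, 0.0377], 0.68)]
scene lug [([0.6137, 0.1663, 0.0459], 0.97)]
scene push_face [([0.6083, 0.1564, 0.0416], 0.64), ([0.563, -0.32, 0.0667], 0.3)]
scene bar_top [([0.4965, 0.1166, 0.045], 0.9)]
scene tooth_open [([0.4899, 0.1182, 0.0468], 0.56)]
scene tooth_shut [([0.4931, 0.1169, 0.0468], 0.77)]
scene display_case [([0.5583, 0.1191, 0.0357], 0.62)]
0.7
```

View pics/top0.png

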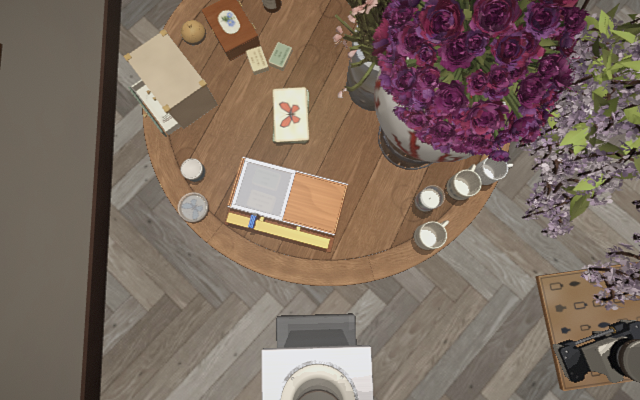

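View pics/scene0.png

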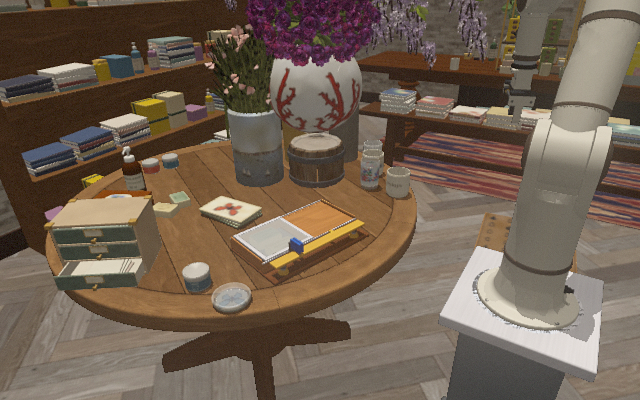

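The top view shows the case turned clockwise. The bar runs from about (228,218) to (330,243), with the blue lug at (253,220). The scene view shows the lug at (296,244). Next I'll fit the case pose from the bar and lug pixels in both cameras.

```bash
cat > h.py <<'E'
from workcell import *
import cv2, numpy as np
def proj(f,P):
    T=f["camera_from_world"];P=np.atleast_2d(P);c=P@T[:3,:3].T+T[:3,3];u=c@f["mtx"].T;return u[:,:2]/u[:,2:]
def back(f,uv,z):
    T=f["camera_from_world"];R,t=T[:3,:3],T[:3,3];o=-R.T@t
    d=np.c_[np.atleast_2d(uv),np.ones(len(np.atleast_2d(uv)))]@np.linalg.inv(f["mtx"]).T@R
    return o+d*((z-o[2])/d[:,2])[:,None]
def masks(f):
    h=cv2.cvtColor(f["image"],cv2.COLOR_RGB2HSV)
    return h
def big(m,near):
    n,l,s,c=cv2.connectedComponentsWithStats(m.astype(np.uint8))
    k=[i for i in range(1,n) if s[i,4]>8]; k=min(k,key=lambda i:np.hypot(*(c[i]-near)))
    return l==k,c[k]
E
python3 - <<'E'
from h import *
for c,nb,nl in(("top",(279,232),(253,220)),("scene",(315,245),(296,244))):
    f=grab_frame(c);h=masks(f)
    print(c,"cam",-f["camera_from_world"][:3,:3].T@f["camera_from_world"][:3,3])
    y=(h[...,0]>20)&(h[...,0]<32)&(h[...,1]>140)&(h[...,2]>110)
    b=(h[...,0]>100)&(h[...,0]<125)&(h[...,1]>140)
    roi=np.zeros(y.shape,bool)
    if c=="top": roi[205:255,220:340]=1
    else: roi[205:280,220:380]=1
    y&=roi;b&=roi
    v=f["image"][:,:,::-1].copy();v[y]=(0,255,0);v[b]=(0,0,255)
    r=v[195:285,215:385];cv2.imwrite(f"pics/m_{c}.png",cv2.resize(r,None,fx=4,fy=4,interpolation=0))
    P=back(f,np.argwhere(y)[:,::-1].astype(float),0.046)[:,:2]
    rect=cv2.minAreaRect((P*1000).astype(np.float32));print("bar",rect,cv2.boxPoints(rect))
    L=back(f,np.argwhere(b)[:,::-1].astype(float),0.065)[:,:2];print("lug",len(L),L.mean(0),np.argwhere(b).mean(0))
E
```

```text
top cam [ 0.37707122 -0.00221594  1.24795076]
bar ((0.0, 0.0), (0.0, 0.0), 0.0) [[0. 0.]
 [0. 0.]
 [0. 0.]
 [0. 0.]]
lug 0 [nan nan] [nan nan]
scene cam [-0.01301936  0.88037458  0.65332818]
bar ((495.0929260253906, 106.74908447265625), (305.1612243652344, 39.44276809692383), 73.52326965332031) [[432.90558  -33.972313]
 [470.72864  -45.15931 ]
 [557.2803   247.47049 ]
 [519.4572   258.65747 ]]
lug 32 [0.52690064 0.16225897] [241.03125 296.1875 ]<stdin>:15: RuntimeWarning: Mean of empty slice.
  ret = um.true_divide(
```

```bash
python3 - <<'E'
from h import *
f=grab_frame("top");h=masks(f)
cv2.imwrite("pics/t1.png",cv2.resize(f["image"][150:260,210:360,::-1],None,fx=5,fy=5,interpolation=0))
for p in((300,236),(253,222),(252,219),(240,223)):print(p,h[p[1],p[0]],f["image"][p[1],p[0]])
E
```

```text
(300, 236) [ 24 102 230] [230 212 138]
(253, 222) [108 115 219] [120 158 219]
(252, 219) [109 114 212] [117 153 212]
(240, 223) [ 22 106 231] [231 206 135]
```

View pics/t1.png

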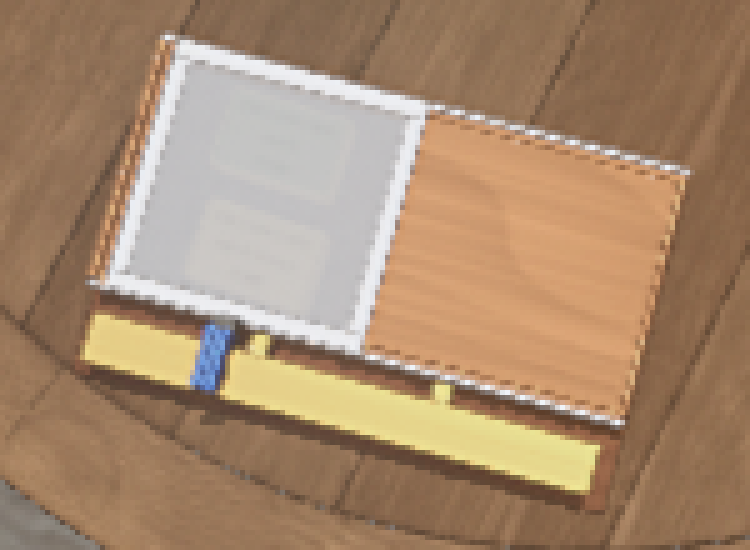

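View pics/m_scene.png

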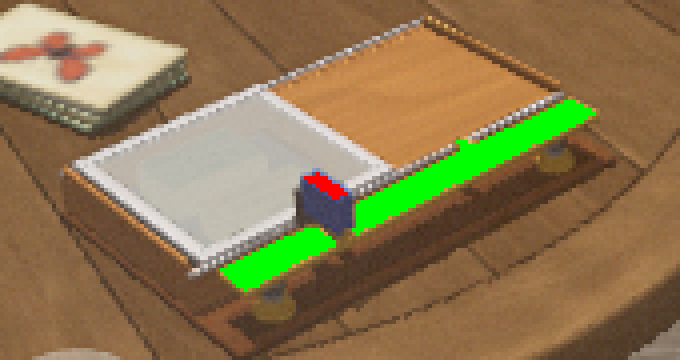

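The top view (now zoomed) shows the bar clear of the lug at full colour, with teeth at about (262,218) and (298,228). The lug sits left of the first tooth. I'll refit with looser colour thresholds.

```bash
python3 - <<'E'
from h import *
f=grab_frame("top");h=masks(f);print(get_obs()["time_s"])
roi=np.zeros(h.shape[:2],bool);roi[205:255,222:336]=1
y=(h[...,0]>19)&(h[...,0]<33)&(h[...,1]>80)&(h[...,2]>170)&roi
b=(h[...,0]>95)&(h[...,0]<125)&(h[...,1]>80)&roi
P=back(f,np.argwhere(y)[:,::-1].astype(float),0.046)[:,:2]
L=back(f,np.argwhere(b)[:,::-1].astype(float),0.079)[:,:2]
print(len(P),len(L))
rect=cv2.minAreaRect((P*1000).astype(np.float32));print(rect)
# line fit on right/left columns: principal axis on pixels w/o teeth
from scipy.optimize import minimize
def sd(x):
    a,cx,cy=x;R=np.array([[np.cos(a),-np.sin(a)],[np.sin(a),np.cos(a)]])
    q=(P-[cx,cy])@R # case coords
    return q
# angle from end-free PCA of robust median per y bin
a=-0.25
for _ in range(5):
    q=sd((a,0,0));bins=np.round(q[:,1]/.004).astype(int);ys=[];lo=[]
    for k in np.unique(bins):
        s=q[bins==k]
        if len(s)>5: ys.append(s[:,1].mean());lo.append(s[:,0].min())
    m=np.polyfit(ys,lo,1)
    r=lo-np.polyval(m,ys);k=abs(r)<.003;m=np.polyfit(np.array(ys)[k],np.array(lo)[k],1);a+=-np.arctan(m[0])
q=sd((a,0,0))
px=.0012
xlo=np.polyval(m,np.mean(ys))-px; y0=(q[:,1].min()+q[:,1].max())/2
print("yaw",a,np.degrees(a),"len",np.ptp(q[:,1]),"xlo",xlo)
R=np.array([[np.cos(a),-np.sin(a)],[np.sin(a),np.cos(a)]])
bc=R@np.array([xlo+.015,y0]);org=bc-R@np.array([-.110,0])
print("bar centre",bc,"origin",org)
l=(L-org)@R;print("lug top case",l.mean(0),l.min(0),l.max(0))
# check in both views
for c in("top","scene"):
    f=grab_frame(c);im=f["image"][:,:,::-1].copy()
    im=cv2.resize(im,None,fx=4,fy=4,interpolation=0)
    def W(x,y,z):return np.array([*(R@np.array([x,y])+org),z])
    def poly(pts,col):
        p=(proj(f,np.array(pts))*4+2).astype(int);cv2.polylines(im,[p],True,col,1)
    poly([W(-.125,-.155,.046),W(-.125,.155,.046),W(-.095,.155,.046),W(-.095,-.155,.046)],(0,0,255))
    ly=l[:,1].mean()
    poly([W(-.125,ly-.007,.079),W(-.125,ly+.007,.079),W(-.087,ly+.007,.079),W(-.087,ly-.007,.079)],(0,255,0))
    poly([W(-.0965,.06,.046),W(-.0835,.06,.046),W(-.0835,.05,.046),W(-.0965,.05,.046)],(255,0,255))
    cv2.imwrite(f"pics/fit_{c}.png",im[195*4:285*4,215*4:385*4])
E
```

```text
0.9
982 58
((497.75567626953125, 101.20260620117188), (308.8272705078125, 40.84522247314453), 73.39708709716797)
yaw -0.29081923177821506 -16.662714582128594 len 0.3088051583963764 xlo 0.4275821587042882
bar centre [0.49272071 0.10270333] origin [0.59810173 0.07116224]
lug top case [-0.10709865  0.07413005] [-0.12466055  0.067538  ] [-0.08993621  0.0812348 ]
```

```bash
python3 -c "
import cv2,numpy as np
cv2.imwrite('pics/fit.png',np.hstack([cv2.imread('pics/fit_top.png')[:,:480],])); 
"
```

```text
(no output)
```

View pics/fit_top.png

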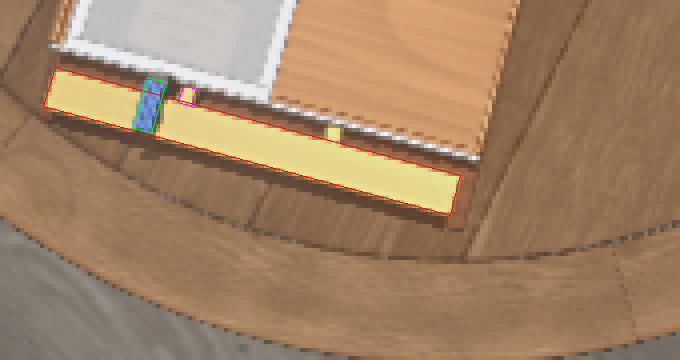

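View pics/fit_scene.png

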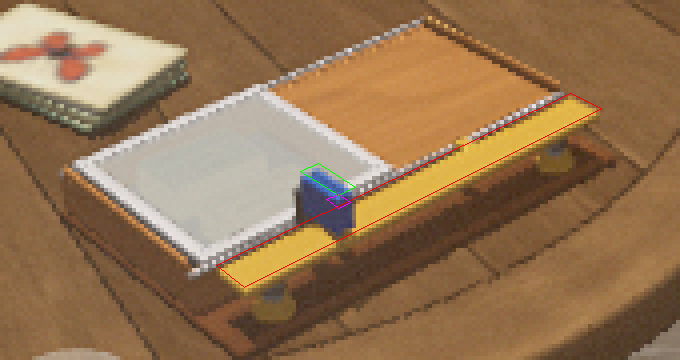

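Both overlays agree to about 1 px (2 mm). The yaw is about -16.7° and the cover is about 9 mm open at the start. I'll shut the gripper and turn it so its jaw axis lies along the bar.

```bash
python3 -m crank '[{"claw":0,"offset":[0,0,0],"rot":[0,0,8.3]},{"claw":0,"offset":[0,0,0],"rot":[0,0,8.3]},{"claw":0,"offset":[0,0,0],"rot":[0,0,8.3]},{"claw":0,"offset":[0,0,0],"rot":[0,0,8.3]}]'
cat > st.py <<'E'
from h import *
from scipy.spatial.transform import Rotation as Ro
a=-0.2908;org=np.array([.5981,.0712]);R=np.array([[np.cos(a),-np.sin(a)],[np.sin(a),np.cos(a)]])
def st(tgt=None):
    o=get_obs();p=o["position"];T=Ro.from_euler('xyz',o["eef_rot"],degrees=True).as_matrix()
    print("t",o["time_s"],"p",p.round(4),"case mm",((p[:2]-org)@R*1000).round(1),"z",round(p[2]*1000,1),"F",np.round(o["ft_force"],1),"rot",np.round(o["eef_rot"],2),"w",round(o["width"],4))
    if tgt is not None:
        w=np.r_[R@np.array(tgt[:2])+org,tgt[2]];print("world",w.round(4),"tool offset cm",(T.T@(w-p)*100).round(2),"yaw err",o["eef_rot"][2]-np.degrees(a))
if __name__=="__main__":
    import sys; st([float(v) for v in sys.argv[1:]] or None)
E
python3 st.py -.111 .125 .15
```

```text
time_s: 1.4
position: [0.1856, -0.6228, 0.2265]
eef_rot: [-180.0, -0.0, -17.6]
ft_force: [0.6, 0.1, -0.4]
width: 0.0645
t 1.4 p [ 0.1856 -0.6228  0.2265] case mm [-196.2 -783.1] z 226.5 F [ 0.6  0.1 -0.4] rot [-1.7996e+02 -3.0000e-02 -1.7640e+01] w 0.0645
world [0.5276 0.2228 0.15  ] tool offset cm [  6.95 -90.94   7.72] yaw err -0.9824590485616156
```

```bash
python3 -m crank '[{"claw":0,"offset":[3.5,-3.5,0],"rot":[0,0,-0.95]},{"claw":0,"offset":[3.5,-3.5,0],"rot":[0,0,0]},{"claw":0,"offset":[3.5,-3.5,0],"rot":[0,0,0]},{"claw":0,"offset":[3.5,-3.5,0],"rot":[0,0,0]},{"claw":0,"offset":[0,-5,0],"rot":[0,0,0]},{"claw":0,"offset":[0,-5,0],"rot":[0,0,0]},{"claw":0,"offset":[0,-5,0],"rot":[0,0,0]},{"claw":0,"offset":[0,-5,0],"rot":[0,0,0]}]'
python3 st.py -.111 .125 .15
```

```text
time_s: 2.2
position: [0.4213, -0.347, 0.2242]
eef_rot: [179.7, -0.1, -17.9]
ft_force: [1.7, -0.4, 0.6]
width: 0.0017
t 2.2 p [ 0.4213 -0.347   0.2242] case mm [ -49.4 -451.3] z 224.2 F [ 1.7 -0.4  0.6] rot [ 1.7974e+02 -7.0000e-02 -1.7920e+01] w 0.0017
world [0.5276 0.2228 0.15  ] tool offset cm [ -7.42 -57.52   7.15] yaw err -1.2543954642263664
```

```bash
python3 -m crank '[{"claw":0,"offset":[0,-5,0],"rot":[0,0,-1.2]},{"claw":0,"offset":[-1,-4.8,0],"rot":[0,0,0]},{"claw":0,"offset":[-1,-4.8,0],"rot":[0,0,0]},{"claw":0,"offset":[-1,-4.8,0],"rot":[0,0,0]},{"claw":0,"offset":[-1,-4.8,0],"rot":[0,0,0]},{"claw":0,"offset":[-1,-4.8,0],"rot":[0,0,0]},{"claw":0,"offset":[-1,-4.8,0],"rot":[0,0,0]},{"claw":0,"offset":[-1,-4.8,0],"rot":[0,0,0]}]'
python3 st.py -.111 .125 .15
```

```text
time_s: 3.0
position: [0.467, 0.049, 0.2248]
eef_rot: [179.6, -0.6, -16.6]
ft_force: [1.7, -0.5, 0.5]
width: 0.0007
t 3.0 p [0.467  0.049  0.2248] case mm [-119.3  -58.8] z 224.8 F [ 1.7 -0.5  0.5] rot [179.63  -0.63 -16.61] w 0.0007
world [0.5276 0.2228 0.15  ] tool offset cm [  0.76 -18.43   7.37] yaw err 0.04734018647054228
```

```bash
python3 -m crank '[{"claw":0,"offset":[0.2,-4.6,0],"rot":[0.3,-0.6,0]},{"claw":0,"offset":[0.2,-4.6,0],"rot":[0,0,0]},{"claw":0,"offset":[0.2,-4.6,0],"rot":[0,0,0]},{"claw":0,"offset":[0.2,-4.6,2],"rot":[0,0,0]},{"claw":0,"offset":[0,0,4],"rot":[0,0,0]},{"claw":0,"offset":[0,0,1],"rot":[0,0,0]},{"claw":0,"offset":[0,0,0],"rot":[0,0,0]}]'
python3 st.py -.111 .125 .10
```

```text
time_s: 3.7
position: [0.5285, 0.2396, 0.1561]
eef_rot: [-179.7, -0.3, -15.7]
ft_force: [-0.5, 0.2, 0.0]
width: 0.0002
t 3.7 p [0.5285 0.2396 0.1561] case mm [-114.9  141.4] z 156.1 F [-0.5  0.2  0. ] rot [-179.69   -0.32  -15.71] w 0.0002
world [0.5276 0.2228 0.1   ] tool offset cm [0.33 1.68 5.61] yaw err 0.9561549480255831
```

```bash
python3 -m crank '[{"claw":0,"offset":[0.35,1.6,3],"rot":[-0.3,-0.3,0.95]},{"claw":0,"offset":[0,0,1],"rot":[0,0,0]},{"claw":0,"offset":[0,0,0],"rot":[0,0,0]},{"claw":0,"offset":[0,0,0],"rot":[0,0,0]}]'
python3 st.py -.111 .125 .06
python3 - <<'E'
from h import *
for c in("top","scene"):
    f=grab_frame(c);cv2.imwrite(f"pics/{c}2.png",cv2.resize(f["image"][150:290,190:390,::-1],None,fx=4,fy=4))
E
```

```text
time_s: 4.1
position: [0.531, 0.2219, 0.1209]
eef_rot: [-179.8, -0.3, -17.0]
ft_force: [-0.9, 0.0, -0.2]
width: 0.0007
t 4.1 p [0.531  0.2219 0.1209] case mm [-107.5  125.1] z 120.9 F [-0.9  0.  -0.2] rot [-179.8    -0.33  -16.95] w 0.0007
world [0.5276 0.2228 0.06  ] tool offset cm [-0.38  0.04  6.09] yaw err -0.28869425359921763
```

View pics/scene2.png

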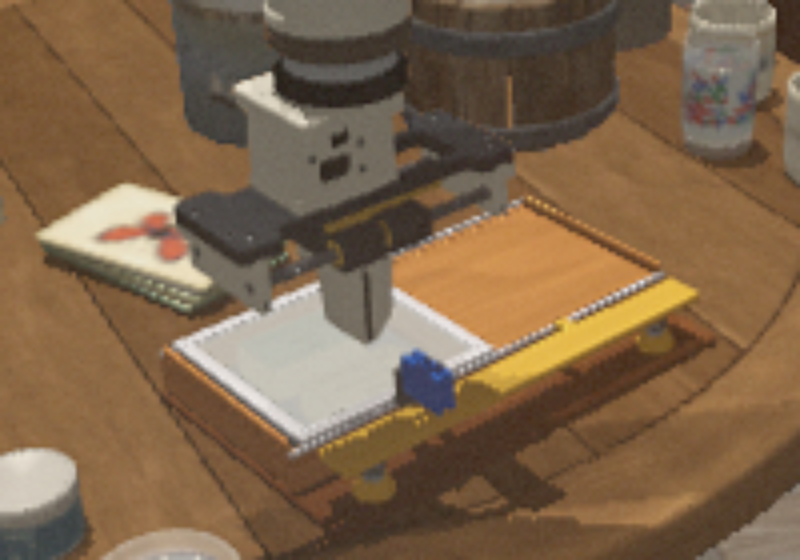

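The fingertip, at (360,340) in the crop, is above the left part of the bar and left of the lug at (425,380). Its two fingers lie along the bar. I'll lower it now.

```bash
python3 -m crank '[{"claw":0,"offset":[-0.35,0,2.5],"rot":[-0.2,-0.3,-0.3]},{"claw":0,"offset":[0,0,2],"rot":[0,0,0]},{"claw":0,"offset":[0,0,1],"rot":[0,0,0]},{"claw":0,"offset":[0,0,0],"rot":[0,0,0]}]'
python3 st.py -.111 .125 .034
python3 - <<'E'
from h import *
for c in("top","scene"):
    f=grab_frame(c);cv2.imwrite(f"pics/{c}3.png",cv2.resize(f["image"][150:290,190:390,::-1],None,fx=4,fy=4))
E
```

```text
time_s: 4.6
position: [0.5323, 0.2266, 0.0705]
eef_rot: [-179.5, -0.5, -16.6]
ft_force: [-1.0, 0.2, -0.4]
width: 0.0001
t 4.6 p [0.5323 0.2266 0.0705] case mm [-107.6  130. ] z 70.5 F [-1.   0.2 -0.4] rot [-179.54   -0.5   -16.6 ] w 0.0001
world [0.5276 0.2228 0.034 ] tool offset cm [-0.37  0.53  3.64] yaw err 0.06270606638106457
```

View pics/scene3.png

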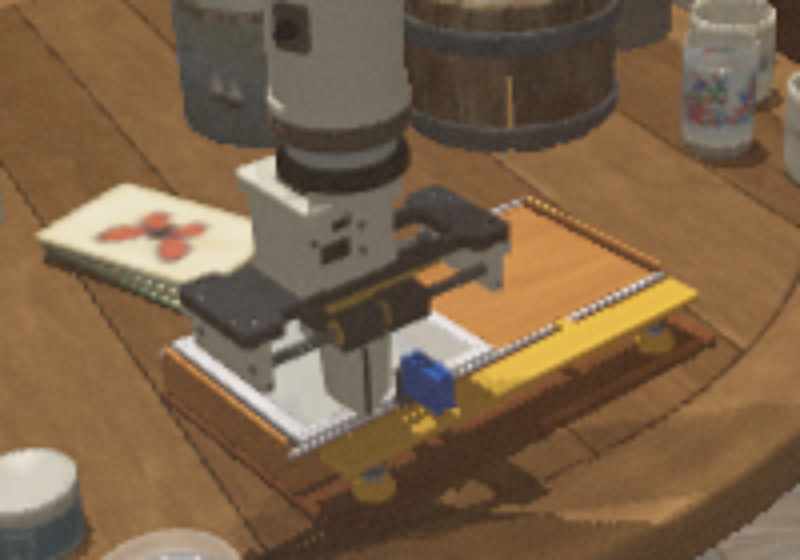

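```bash
python3 -m crank '[{"claw":0,"offset":[-0.5,0.4,0.8],"rot":[-0.4,-0.4,0]},{"claw":0,"offset":[-0.1,0,0.8],"rot":[0,0,0]},{"claw":0,"offset":[0,0,0],"rot":[0,0,0]}]'
python3 st.py -.111 .125 .034
```

```text
time_s: 5.0
position: [0.5274, 0.2256, 0.0567]
eef_rot: [-179.7, -0.3, -16.6]
ft_force: [0.0, -0.1, -1.5]
width: 0.0001
t 5.0 p [0.5274 0.2256 0.0567] case mm [-112.   127.6] z 56.7 F [ 0.  -0.1 -1.5] rot [-179.74   -0.31  -16.62] w 0.0001
world [0.5276 0.2228 0.034 ] tool offset cm [0.09 0.27 2.27] yaw err 0.043616359243142
```

```bash
python3 -m crank '[{"claw":0,"offset":[0,0.1,0.7],"rot":[-0.2,-0.3,0]},{"claw":0,"offset":[0,0,0.7],"rot":[0,0,0]},{"claw":0,"offset":[0,0,0.6],"rot":[0,0,0]}]'
python3 st.py -.111 .125 .033
```

```text
time_s: 5.3
position: [0.5278, 0.2248, 0.0365]
eef_rot: [-179.9, -0.1, -16.6]
ft_force: [-1.1, -0.4, 3.2]
width: 0.0005
t 5.3 p [0.5278 0.2248 0.0365] case mm [-111.3  127. ] z 36.5 F [-1.1 -0.4  3.2] rot [-1.7992e+02 -6.0000e-02 -1.6630e+01] w 0.0005
world [0.5276 0.2228 0.033 ] tool offset cm [0.03 0.2  0.35] yaw err 0.03477131435010605
```

```bash
python3 -m crank '[{"claw":0,"offset":[0,0,0.35],"rot":[0,0,0]},{"claw":0,"offset":[0,0,0.2],"rot":[0,0,0]},{"claw":0,"offset":[0,0,0.1],"rot":[0,0,0]}]'
python3 st.py -.111 .125 .033
python3 - <<'E'
from h import *
for c in("top","scene"):
    f=grab_frame(c);cv2.imwrite(f"pics/{c}4.png",cv2.resize(f["image"][150:290,190:390,::-1],None,fx=4,fy=4))
E
```

```text
time_s: 5.6
position: [0.528, 0.2249, 0.0316]
eef_rot: [180.0, -0.1, -16.6]
ft_force: [-6.3, -3.4, 18.1]
width: 0.0005
t 5.6 p [0.528  0.2249 0.0316] case mm [-111.2  127.2] z 31.6 F [-6.3 -3.4 18.1] rot [ 1.7999e+02 -9.0000e-02 -1.6620e+01] w 0.0005
world [0.5276 0.2228 0.033 ] tool offset cm [ 0.02  0.22 -0.14] yaw err 0.0382494295252549
```

View pics/scene4.png

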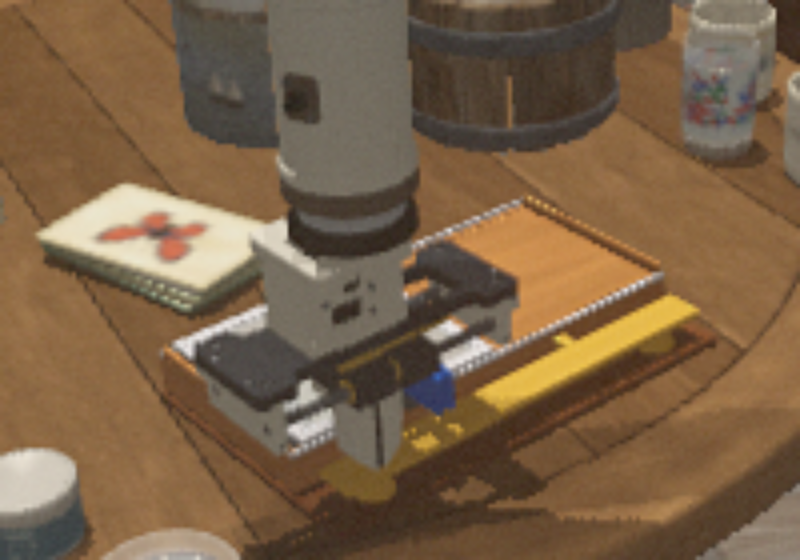

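The bar is fully down: TCP z is 31.6 mm with 18 N at the stop, and the lug is still on the right of the finger. I'll slide right in small steps and keep the down-pressure on.

```bash
python3 -m crank '[{"claw":0,"offset":[0,1,0.05],"rot":[0,0,0]},{"claw":0,"offset":[0,1,0.05],"rot":[0,0,0]}]'
python3 st.py -.111 -.057 .032
```

```text
time_s: 5.9
position: [0.5253, 0.2113, 0.0334]
eef_rot: [-179.5, -0.4, -16.4]
ft_force: [0.7, 2.7, 5.2]
width: 0.0002
t 5.9 p [0.5253 0.2113 0.0334] case mm [-109.9  113.3] z 33.4 F [0.7 2.7 5.2] rot [-179.48   -0.41  -16.41] w 0.0002
world [0.4754 0.0484 0.032 ] tool offset cm [-0.19 17.03 -0.02] yaw err 0.24953685752206667
```

```bash
python3 -m crank '[{"claw":0,"offset":[-0.1,1,0.12],"rot":[-0.4,-0.3,0.2]},{"claw":0,"offset":[-0.05,1,0.1],"rot":[0,0,0]},{"claw":0,"offset":[0,1,0.1],"rot":[0,0,0]}]'
python3 st.py -.111 -.057 .032
```

```text
time_s: 6.2
position: [0.5199, 0.1894, 0.0331]
eef_rot: [-179.1, -0.6, -16.4]
ft_force: [-0.2, 4.6, 4.8]
width: 0.0003
t 6.2 p [0.5199 0.1894 0.0331] case mm [-108.8   90.8] z 33.1 F [-0.2  4.6  4.8] rot [-179.15   -0.56  -16.4 ] w 0.0003
world [0.4754 0.0484 0.032 ] tool offset cm [-0.29 14.78 -0.12] yaw err 0.257556811408751
```

```bash
python3 -m crank '[{"claw":0,"offset":[-0.25,1,0.13],"rot":[-0.8,-0.5,0.2]},{"claw":0,"offset":[-0.1,1,0.13],"rot":[-0.2,-0.2,0]},{"claw":0,"offset":[-0.1,1,0.13],"rot":[-0.2,-0.2,0]}]'
python3 st.py -.111 -.057 .032
```

```text
time_s: 6.5
position: [0.5128, 0.1683, 0.0322]
eef_rot: [-179.5, -0.2, -16.4]
ft_force: [0.9, 5.2, 6.8]
width: 0.0008
t 6.5 p [0.5128 0.1683 0.0322] case mm [-109.6   68.6] z 32.2 F [0.9 5.2 6.8] rot [-179.55   -0.21  -16.41] w 0.0008
world [0.4754 0.0484 0.032 ] tool offset cm [-0.2  12.56 -0.08] yaw err 0.25402439379939423
```

```bash
python3 - <<'E'
from h import *
for c in("top","scene"):
    f=grab_frame(c);cv2.imwrite(f"pics/{c}5.png",cv2.resize(f["image"][150:290,190:390,::-1],None,fx=4,fy=4))
E
```

```text
(no output)
```

View pics/scene5.png

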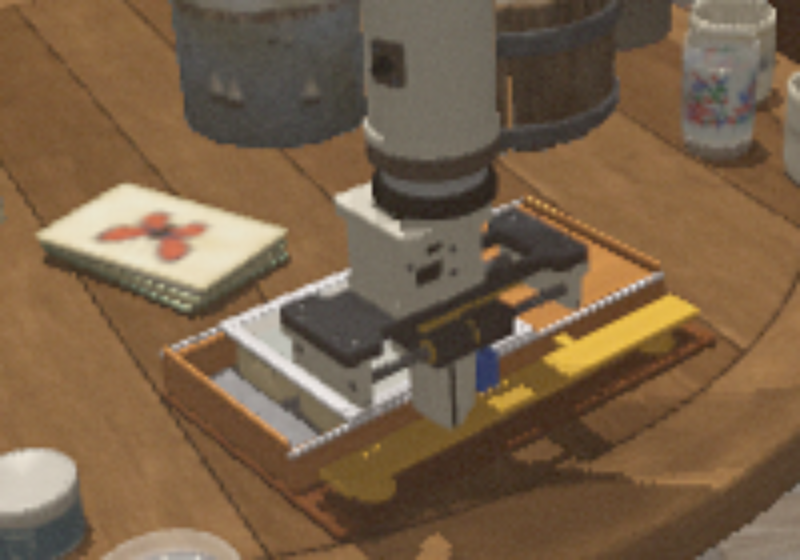

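The cover is opening: its left edge is at about (300,380) in the crop, and the lug moves ahead of the finger while the bar stays down.

```bash
python3 -m crank '[{"claw":0,"offset":[-0.2,1,0.13],"rot":[-0.4,-0.3,0.2]},{"claw":0,"offset":[-0.1,1,0.13],"rot":[-0.2,-0.2,0]},{"claw":0,"offset":[-0.1,1,0.13],"rot":[-0.2,-0.2,0]},{"claw":0,"offset":[-0.1,1,0.13],"rot":[-0.2,-0.2,0]}]'
python3 st.py -.111 -.057 .032
```

```text
time_s: 7.0
position: [0.5059, 0.1427, 0.0322]
eef_rot: [-179.3, -0.2, -16.2]
ft_force: [0.5, 6.1, 7.2]
width: 0.0002
t 7.0 p [0.5059 0.1427 0.0322] case mm [-108.8   42.1] z 32.2 F [0.5 6.1 7.2] rot [-179.3    -0.2   -16.24] w 0.0002
world [0.4754 0.0484 0.032 ] tool offset cm [-0.29  9.91 -0.1 ] yaw err 0.42044858035061594
```

```bash
python3 -m crank '[{"claw":0,"offset":[-0.3,1,0.13],"rot":[-0.7,-0.3,0.4]},{"claw":0,"offset":[-0.15,1,0.13],"rot":[-0.3,-0.2,0.1]},{"claw":0,"offset":[-0.15,1,0.13],"rot":[-0.3,-0.2,0.1]},{"claw":0,"offset":[-0.15,1,0.13],"rot":[-0.3,-0.2,0.1]},{"claw":0,"offset":[-0.15,1,0.13],"rot":[-0.3,-0.2,0.1]}]'
python3 st.py -.111 -.057 .032
```

```text
time_s: 7.5
position: [0.4959, 0.1113, 0.0322]
eef_rot: [-179.6, -0.3, -16.6]
ft_force: [0.6, 6.3, 7.7]
width: 0.0005
t 7.5 p [0.4959 0.1113 0.0322] case mm [-109.4    9.2] z 32.2 F [0.6 6.3 7.7] rot [-179.62   -0.33  -16.57] w 0.0005
world [0.4754 0.0484 0.032 ] tool offset cm [-0.17  6.62 -0.02] yaw err 0.09187863892477921
```

```bash
python3 -m crank '[{"claw":0,"offset":[-0.25,1,0.13],"rot":[-0.4,-0.3,0.1]},{"claw":0,"offset":[-0.15,1,0.13],"rot":[-0.3,-0.2,0.1]},{"claw":0,"offset":[-0.15,1,0.13],"rot":[-0.3,-0.2,0.1]},{"claw":0,"offset":[-0.15,1,0.13],"rot":[-0.3,-0.2,0.1]},{"claw":0,"offset":[-0.15,1,0.13],"rot":[-0.3,-0.2,0.1]},{"claw":0,"offset":[-0.15,1,0.13],"rot":[-0.3,-0.2,0.1]}]'
python3 st.py -.111 -.057 .032
```

```text
time_s: 8.1
position: [0.4851, 0.0727, 0.0321]
eef_rot: [-179.8, -0.6, -16.6]
ft_force: [0.9, 5.1, 9.7]
width: 0.0001
t 8.1 p [0.4851 0.0727 0.0321] case mm [-108.7  -31. ] z 32.1 F [0.9 5.1 9.7] rot [-179.75   -0.56  -16.55] w 0.0001
world [0.4754 0.0484 0.032 ] tool offset cm [-0.23  2.6   0.  ] yaw err 0.1101678558978314
```

```bash
python3 -m crank '[{"claw":0,"offset":[-0.3,0.9,0.12],"rot":[-0.2,-0.5,0.1]},{"claw":0,"offset":[-0.15,0.9,0.12],"rot":[-0.2,-0.3,0.1]},{"claw":0,"offset":[-0.1,0.8,0.12],"rot":[-0.2,-0.2,0.1]}]'
python3 st.py -.111 -.057 .032
python3 - <<'E'
from h import *
for c in("top","scene"):
    f=grab_frame(c);cv2.imwrite(f"pics/{c}6.png",cv2.resize(f["image"][150:290,190:390,::-1],None,fx=4,fy=4))
E
```

```text
time_s: 8.4
position: [0.4803, 0.0564, 0.0321]
eef_rot: [-179.6, -0.3, -16.6]
ft_force: [0.9, 6.7, 8.8]
width: 0.0004
t 8.4 p [0.4803 0.0564 0.0321] case mm [-108.6  -47.9] z 32.1 F [0.9 6.7 8.8] rot [-179.55   -0.32  -16.55] w 0.0004
world [0.4754 0.0484 0.032 ] tool offset cm [-0.24  0.91  0.  ] yaw err 0.11065539622003229
```

View pics/scene6.png

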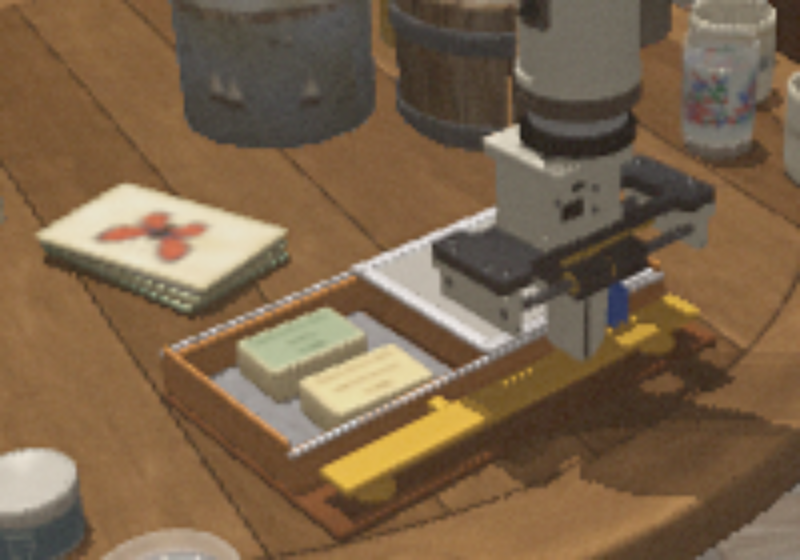

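View pics/top6.png

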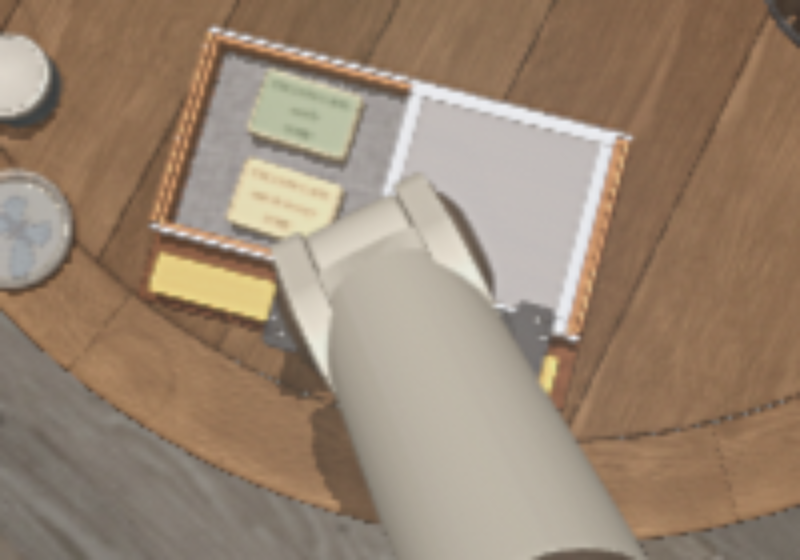

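The cover is almost at its right-hand stop. I'll push on until I feel the stop.

```bash
python3 -m crank '[{"claw":0,"offset":[-0.2,0.6,0.12],"rot":[-0.4,-0.3,0.1]},{"claw":0,"offset":[-0.1,0.6,0.12],"rot":[-0.2,-0.2,0.1]},{"claw":0,"offset":[-0.1,0.5,0.12],"rot":[-0.2,-0.2,0.1]}]'
python3 st.py -.111 -.057 .032
```

```text
time_s: 8.8
position: [0.479, 0.0489, 0.0321]
eef_rot: [-179.6, -0.3, -16.6]
ft_force: [-0.5, 10.9, 10.2]
width: 0.0004
t 8.8 p [0.479  0.0489 0.0321] case mm [-107.7  -55.5] z 32.1 F [-0.5 10.9 10.2] rot [-179.58   -0.32  -16.58] w 0.0004
world [0.4754 0.0484 0.032 ] tool offset cm [-0.33  0.15  0.01] yaw err 0.07967002813632362
```

```bash
python3 -m crank '[{"claw":0,"offset":[-0.2,0.6,0.12],"rot":[-0.3,-0.3,0]},{"claw":0,"offset":[-0.1,0.6,0.12],"rot":[-0.2,-0.2,0]}]'
python3 st.py -.111 -.057 .032
```

```text
time_s: 9.0
position: [0.479, 0.0489, 0.0322]
eef_rot: [-179.2, -0.4, -16.2]
ft_force: [-0.7, 14.0, 8.4]
width: 0.0007
t 9.0 p [0.479  0.0489 0.0322] case mm [-107.8  -55.5] z 32.2 F [-0.7 14.   8.4] rot [-179.17   -0.39  -16.16] w 0.0007
world [0.4754 0.0484 0.032 ] tool offset cm [-0.33  0.15  0.02] yaw err 0.5047876802996853
```

The stop is reached: the finger no longer advances and the side force rose to 14 N. I'll ease off slightly and lift straight up.

```bash
python3 -m crank '[{"claw":0,"offset":[0,-0.3,0.1],"rot":[-0.5,-0.3,0.3]},{"claw":0,"offset":[-0.1,0,-1],"rot":[0,0,0]},{"claw":0,"offset":[0,0,-2],"rot":[0,0,0]},{"claw":0,"offset":[0,0,-3],"rot":[0,0,0]},{"claw":0,"offset":[0,0,-4],"rot":[0,0,0]},{"claw":0,"offset":[0,0,-5],"rot":[0,0,0]},{"claw":0,"offset":[0,0,-3],"rot":[0,0,0]}]'
python3 st.py
```

```text
time_s: 9.7
position: [0.474, 0.0497, 0.2127]
eef_rot: [-179.9, 0.5, -16.3]
ft_force: [1.1, -0.3, -0.2]
width: 0.0001
t 9.7 p [0.474  0.0497 0.2127] case mm [-112.7  -56.2] z 212.7 F [ 1.1 -0.3 -0.2] rot [-179.94    0.52  -16.35] w 0.0001
```

Next I'll move aside (left, tool −y, clear of everything at this height) so the cameras can see.

```bash
python3 -m crank '[{"claw":0,"offset":[0,-4,-1],"rot":[0,0,0]},{"claw":0,"offset":[0,-5,-1],"rot":[0,0,0]},{"claw":0,"offset":[0,-5,0],"rot":[0,0,0]},{"claw":0,"offset":[0,-5,0],"rot":[0,0,0]},{"claw":0,"offset":[0,-3,0],"rot":[0,0,0]},{"claw":0,"offset":[0,0,0],"rot":[0,0,0]},{"claw":0,"offset":[0,0,0],"rot":[0,0,0]}]'
python3 st.py
python3 - <<'E'
from h import *
from st import R,org
for c in("top","scene"):
    f=grab_frame(c);cv2.imwrite(f"pics/{c}7.png",cv2.resize(f["image"][150:290,190:390,::-1],None,fx=4,fy=4))
    h=masks(f);roi=np.zeros(h.shape[:2],bool);roi[190:260,250:390]=1
    b=(h[...,0]>95)&(h[...,0]<125)&(h[...,1]>80)&(h[...,2]>130)&roi
    L=back(f,np.argwhere(b)[:,::-1].astype(float),0.079)[:,:2];l=(L-org)@R
    print(c,len(l),l.mean(0),l.min(0),l.max(0))
E
```

```text
time_s: 10.4
position: [0.5412, 0.2625, 0.2376]
eef_rot: [-179.9, 0.0, -16.9]
ft_force: [0.2, -0.4, -0.6]
width: 0.0003
t 10.4 p [0.5412 0.2625 0.2376] case mm [-109.4  166.9] z 237.6 F [ 0.2 -0.4 -0.6] rot [-1.7987e+02  2.0000e-02 -1.6920e+01] w 0.0003
top 56 [-0.10655793 -0.08329056] [-0.12486655 -0.0900731 ] [-0.08958807 -0.076769  ]
scene 36 [-0.11063569 -0.0783252 ] [-0.12757751 -0.08526903] [-0.09322591 -0.07138962]
```

View pics/scene7.png

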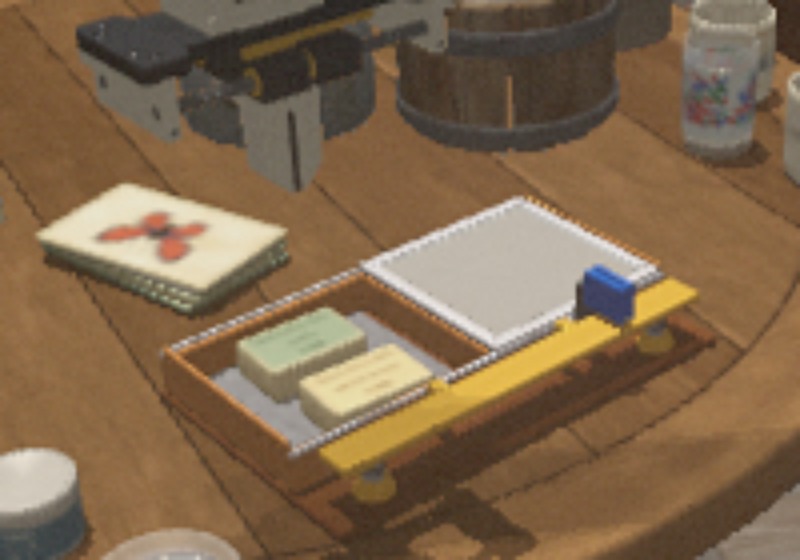

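View pics/top7.png

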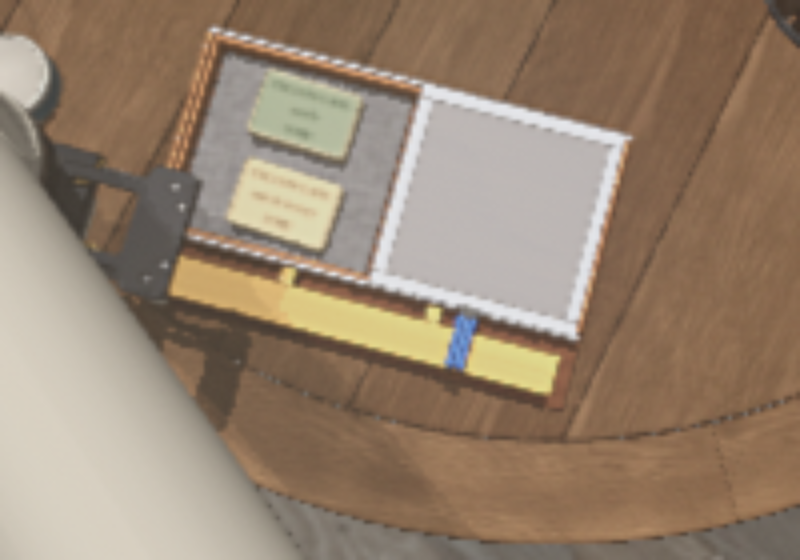

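The cover is open at the stop: the lug is at case y ≈ -83 mm, so the joint is at about 0.166. The bar is up again with its second tooth, at (570,325) in the scene crop, just left of the lug. The soaps lie untouched.

```bash
python3 -c "
from workcell import *
print(hand_in())"
```

```text
the job is handed in; nothing more can be done
None
```

The display case is open and locked, and I handed the job in at about 10.5 s of the 40 s allowed.

I pressed the bar down with the shut gripper's fingertip, left of the lug. With it held down (tip at 31.6–33.4 mm above the table), I slid right until the cover hit its stop. There the finger stopped advancing and the side force rose to about 14 N. I then lifted off and moved the arm clear. The highest wrist force I read was about 19 N, when pressing the bar onto its stop.

Last checks:
- **Cover:** the top camera puts the lug at case y = -83 mm, which is the fully open position of 0.166 m. The scene camera reads -78 mm. Its overlay had already been a pixel or so off, so I took the top camera's figure.
- **Bar:** both views show it up again, with the second tooth just left of the lug. I judged the lock from the pictures and did not test it by pushing back.
- **Other goods:** the soaps looked untouched in both views, and the tool touched nothing. I did not measure the mug, candle, dish or tin, but the arm stayed well clear of them.

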